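# Index a ring three stops on and hold it for marking

### The arm

A 7-joint arm with a two-finger parallel gripper is mounted at the origin on a cart in front of the work surface, level with it; the furniture and walls round the work are solid. World frame = base frame: x ahead of the robot, y to its left, z up, the work surface at z = 0. Lengths are in m, angles in rad, forces in N, time in s.
With the tool pointing down it reaches from about 0.35 to 0.9 m from the base axis. Payload 19.9 kg.
Tool frame: the origin (TCP) lies midway between the tips of the shut fingers; the grasp point (between the pads) lies 19 mm behind it; z points along the fingers, y is the line along which they close (so a half turn about z gives the same grasp; the last joint's range is limited). The gripper opens to 85 mm and grips with 20 to 120 N. Pads are 22 mm wide; open, the fingers measure 114 mm over their backs; the gripper's body (76 mm by 85 mm) begins 54 mm behind the grasp point. The pads swing forward as they close: fully open they stand 13 mm farther back than shut.
Start: joints at [1.23, 0.417, -0.01, 1.614, 0.005, 1.111, -0.053], TCP at [0.184, -0.597, 0.231] pointing down, gripper open.
Joint ranges: [-2.81, 2.81], [-0.39, 2.02], [-1.27, 1.25], [0.06, 2.57], [-1.19, 4.33], [0.19, 2], [-2.82, 2.82]. Speed limits (rad/s): [1.89, 1.89, 2.39, 2.39, 3.01, 3.01, 3.01].

### API

Orientations are given as [roll, pitch, yaw] about the fixed x, y, z axes, in that order (R = Rz(yaw) Ry(pitch) Rx(roll)).
In Python, from plant import readout, camera, get_calibration, ticket gives the robot as it stands.
- The arm moves only by the tool play_rows, never from a script. Its arguments are lists of equal length, an entry for each row: "offset": the shift along the tool's x, y, z normalised to -1 to 1, where 1 is 100 mm, a list of three; "dr": the turn, a rotation vector about the tool's x, y, z normalised to -1 to 1, where 1 is 90 degrees, a list of three; "hand": the opening, from 0 (shut) to 1 (fully open). In form: {"offset": [[tx, ty, tz], ...], "dr": [[wx, wy, wz], ...], "hand": [hand, ...]}. A call has 1 to 20 rows; each row is the pose to reach, as a shift and turn from the pose commanded when the call began, along the tool's axes at that moment; what a row does not reach only later rows make up. A row lasts 1/12 s, in which the tool goes at most 41.7 mm and 7.16 degrees, less where a joint would pass 70% of its speed; a pose out of reach is approached as far as the arm can. A call with a number of a shift or a turn outside -1 to 1 is refused whole. A call with a gripper value outside its range is refused whole. The fingers move at their own pace and stop on an object; "squeeze" is the grip in N (left out, the last holds). Time passes only in rows, so rows that repeat a pose let the fingers close. It gives the time, the measured TCP pose, the force, the opening and the grip force at its end, in the units of the state.
- readout.get_obs(): the state, without advancing time (a new reading comes with each control period).
- camera(name): name is "side" or "top"; returns the picture (400x640x3 uint8, red, green, blue); there is no depth.
- get_calibration(name): a dict with "vertical_fov" (degrees; the focal length in pixels is half the picture's height over the tangent of half this angle, whatever the lens; pixels are square), "cx", "cy" (the principal point, pixels), "D" ([k1, k2, p1, p2, k3] as OpenCV has them; the pictures are not rectified), "R" (3x3) and "t" (3): a world point X has camera coordinates R X + t. Camera axes: x right, y down, z forward; pixel columns grow to the right and rows downward; lengths in m; the calibration is good to about 2 mm. A picture is of the moment at which its call begins. get_calibration takes no time and is no camera call.
- ticket.close_job(): hands the job in; it is judged then, once.
The state is a dict: "time_s": time; "joints": joint angles; "joint_vel": joint speeds; "effort": joint torques, N m; "tool_pos": TCP position; "orientation": TCP orientation; "force": force on the tool from outside, world axes, zero at the start; "wrist_torque": the same for the moment, N m; "grip_width": finger opening in m; "finger_force": force on a finger pad.
Only numpy, scipy, OpenCV 4.12 (cv2) and the standard library are available. Lean on these libraries where they do the work, as an engineer would, in place of code of your own. Each camera call takes 0.05 s, during which the arm holds its last target. There are 200 camera calls.

### The job

The ring in the indexing head is to be marked for its next stone. First swing the head's steady leg right out by its red post until it clicks home in its end stop, so that the head is braced; then take the black bar knob between the fingers and turn it clockwise (seen from above) by exactly three clicks from where it stands, without ever going past the third stop. Finish with the knob seated in that third stop and still held in the gripper's grasp, and leave the loupe, tweezers and matchbox undisturbed.

Things in the scene. Friction and masses are not known exactly. Their poses are not given: they have to be found in the camera images.
- index_head: the indexing head, heavy and fixed, dark green base 196 x 120 x 14 mm; origin under its middle, on the bench. Its x runs from the knob end to the ring end, its y to the side of the sprung roller, z up. Knob axis at x -50 mm, y 0; ring on its arbor at x +40 mm, y 0 (72 mm high; pointer post behind it 67 mm); roller housing to y +101 mm, 55 mm high, at x -50 mm; leg hinge at x -85, y -78 mm
- steady_leg (a joint): angle of the steady leg (rad) about its vertical hinge: 0 folded along the base (leg points along the head's +x), growing clockwise seen from above to 1.571 = right out (along the head's -y), a solid end stop. From about 1.0 to 1.32 a spring plunger resists with 1 to 2 N at the post; past 1.32 it snaps the leg into the end stop and holds it
- leg_post (a point): middle of the leg's upright red grip post, 14 mm in diameter, from 27 to 63 mm above the bench; this point is 46 mm up, 110 mm from the hinge axis. The leg below it is a steel bar whose top is 22 mm above the bench
- leg_hinge (a point): a point on the vertical hinge axis of the leg, 46 mm above the bench
- index_wheel (a joint): turn of the bar knob and the pin wheel under it (rad), growing clockwise seen from above, no end stop. 18 stops, 20 degrees (0.349 rad) apart, at multiples of 0.349; it starts in the stop at 0, 0.349 or 0.698. A sprung roller drops between the wheel's pins at each stop: leaving one takes about 0.1 N m, and past half-way the wheel is drawn on to the next. Gears turn the ring with it
- knob_bar: the black bar knob on top of the wheel: a bar 56 mm long (its own x), 16 mm thick (its own y: grip across this) and 27 mm high with a white line on the -x end of its top; origin at its centre, 90.5 mm above the bench; it points along the head's x when the joint is at 0. Beneath it the neck is 11 mm thick, and the tops of the wheel's pins are 54 mm above the bench
- wheel_mark (a point): a point on the rim of the pin wheel, 43 mm from the knob's axis, 42 mm above the bench, on the side of the knob's white line; it turns with the knob
- loupe: black eye loupe, 35 mm across, 26 mm high, standing beside the head; origin under its middle; leave alone
- tweezers: steel tweezers, 130 x 13 x 8 mm, lying beside the head; origin under their middle; leave alone
- matchbox: red matchbox, 35 x 50 x 15 mm; origin under its middle; leave alone

How it is judged:
By the outcome, as a careful person would: the job done as asked, in the order asked, and still so for the second after the job is handed in, while the arm keeps its last pose, push and grip.
It also fails if it takes over 54 s, if anything falls off the work surface, if the arm or the gripper's body presses on something with over 40 N, if the wrist force passes 120 N, or if a joint passes its speed limit or range.

## Working session

There is one attempt and no reset: what is moved stays moved. The work goes in short steps, Python scripts to look and compute and a tool call to move; the robot and the scene stay as the last step left them, time stands still between calls to the robot, and variables do not carry over. Pictures are saved under pics/ and viewed, at most 10 in all, crops included, and the job is handed in when it is done.

Besides the shell and the picture viewer there is one more tool, called after "Request:" as name(argument=value, ...) on one line, values as JSON. play_rows: Moves the arm, as the interface text tells. Its arguments: {"type":"object","properties":{"offset":{"type":"array","items":{"type":"array","items":{"type":"number","minimum":-1,"maximum":1}}},"dr":{"type":"array","items":{"type":"array","items":{"type":"number","minimum":-1,"maximum":1}}},"hand":{"type":"array","items":{"type":"number"}},"squeeze":{"type":"number"}},"required":["offset","dr","hand"]}

```bash
mkdir -p pics
python3 - <<'E'
from plant import readout, camera, get_calibration
import cv2
for n in("top","side"):
    cv2.imwrite(f"pics/{n}0.png",camera(n)[:,:,::-1]); print(get_calibration(n))
print(readout.get_obs())
E
```

```text
{'vertical_fov': 45.967106071705906, 'cx': 316.3702098314432, 'cy': 208.43589953234488, 'D': array([0.03195107, 0.        , 0.        , 0.        , 0.        ]), 'R': array([[ 0.01651223, -0.99985827,  0.00328352],
       [-0.99578256, -0.01674116, -0.09020441],
       [ 0.09024659, -0.0017802 , -0.99591786]]), 't': array([-0.12447231,  0.61769593,  0.95954804])}
{'vertical_fov': 44.24012592391307, 'cx': 314.57439345232314, 'cy': 203.46272886443887, 'D': array([-0.00470287,  0.        ,  0.        ,  0.        ,  0.        ]), 'R': array([[ 0.91236661, -0.40912887, -0.01416828],
       [-0.26573394, -0.56555587, -0.78072532],
       [ 0.31140432,  0.71607271, -0.62471372]]), 't': array([-0.61958304,  0.14432236,  0.81681145])}
{'time_s': 0.1, 'joints': array([ 1.23048185,  0.41789698, -0.01031384,  1.61409046,  0.00466856,
        1.11068298, -0.05298071]), 'joint_vel': array([ 0.00010165, -0.00214612, -0.00081611, -0.00197392, -0.00161448,
        0.00191933,  0.00021535]), 'effort': array([-7.03506394e-04, -8.65830874e+01,  6.79182094e-01, -4.35642993e+01,
        1.91097613e-02,  4.87279060e-03, -2.25519597e-05]), 'tool_pos': array([ 0.18391146, -0.5970186 ,  0.23074345]), 'orientation': array([-3.14054019e+00,  5.09590807e-05,  2.98837623e-01]), 'force': array([-0.79441178, -0.22172146, -0.05572974]), 'wrist_torque': array([ 0.0035724 , -0.01376374, -0.0106112 ]), 'finger_force': 0.0, 'grip_width': 0.08579567393626988}
```

View pics/top0.png

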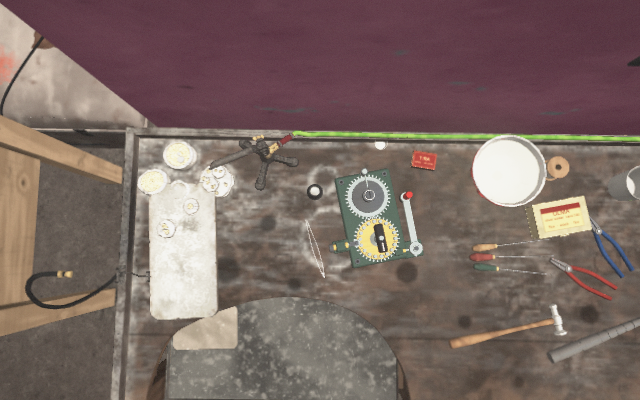

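View pics/side0.png

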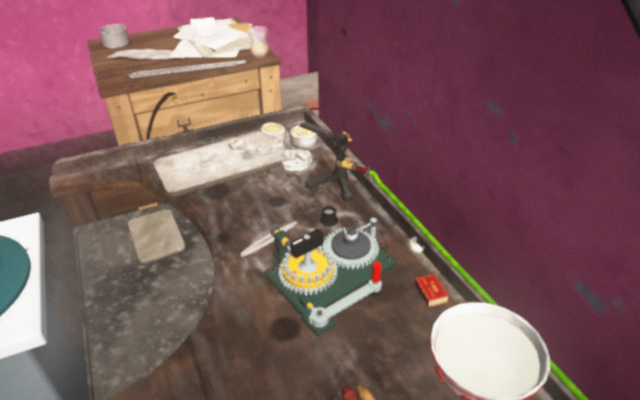

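The top view shows the head near (370,215): knob near (379,238), ring near (368,196), red post near (407,196) and hinge near (416,248). The loupe is at (315,191), the tweezers at (316,250) and the matchbox at (424,160). The side view shows the knob near (305,242) and the post near (377,272).

```bash
cat > h.py <<'E'
import numpy as np, cv2
from plant import readout, camera, get_calibration
def K(c):
    f=200/np.tan(np.radians(c["vertical_fov"])/2); return np.array([[f,0,c["cx"]],[0,f,c["cy"]],[0,0,1]])
def ray(n,uv):
    c=get_calibration(n); p=cv2.undistortPoints(np.float64([[uv]]),K(c),c["D"])[0,0]
    R=np.array(c["R"]); return -R.T@c["t"], R.T@np.array([p[0],p[1],1])
def plane(n,uv,z):
    o,d=ray(n,uv); return o+d*(z-o[2])/d[2]
def proj(n,X):
    c=get_calibration(n); return cv2.projectPoints(np.float64(X).reshape(-1,1,3),cv2.Rodrigues(np.array(c["R"]))[0],np.array(c["t"]),K(c),c["D"])[0][:,0]
def tri(a,b):
    o1,d1=ray("top",a);o2,d2=ray("side",b)
    s=np.linalg.lstsq(np.c_[d1,-d2],o2-o1,rcond=None)[0]
    p,q=o1+s[0]*d1,o2+s[1]*d2; return (p+q)/2,np.linalg.norm(p-q)
def blobs(m,amin=8):
    n,l,s,c=cv2.connectedComponentsWithStats(m.astype(np.uint8)); return [(s[i][4],c[i].round(1),s[i][:4]) for i in range(1,n) if s[i][4]>=amin]
E
python3 - <<'E'
from h import *
t=cv2.imread("pics/top0.png");s=cv2.imread("pics/side0.png")
cv2.imwrite("pics/c1.png",cv2.resize(t[155:285,290:450],None,fx=4.6,fy=4.6,interpolation=cv2.INTER_CUBIC))
cv2.imwrite("pics/c2.png",cv2.resize(s[190:340,230:410],None,fx=4,fy=4,interpolation=cv2.INTER_CUBIC))
for nm,im,(x0,y0,x1,y1) in(("top",t,(290,155,450,285)),("side",s,(230,190,410,340))):
    c=im[y0:y1,x0:x1]; h=cv2.cvtColor(c,cv2.COLOR_BGR2HSV);H,S,V=[h[...,i].astype(int) for i in range(3)]
    for k,m in dict(red=((H<8)|(H>172))&(S>150)&(V>90),yellow=(H>18)&(H<33)&(S>110)&(V>120),green=(H>60)&(H<100)&(S>90)&(V<120),black=(V<30)).items():
        for b in blobs(m,25): print(nm,k,b[0],b[1]+[x0,y0],b[2]+[x0,y0,0,0])
E
```

```text
top red 194 [424.9 160.6] [413 155  23  14]
top red 35 [408.4 194.4] [405 192   7   6]
top yellow 63 [388.3 234.1] [384 227  10  13]
top yellow 36 [389.2 243.5] [386 240   9  12]
side red 170 [376.1 271.6] [372 262  10  21]
side yellow 41 [284.  240.5] [281 237   8   9]
side yellow 872 [308.1 270.2] [282 248  52  40]
side yellow 30 [308.9 304.7] [306 302   7   7]
```

View pics/c1.png

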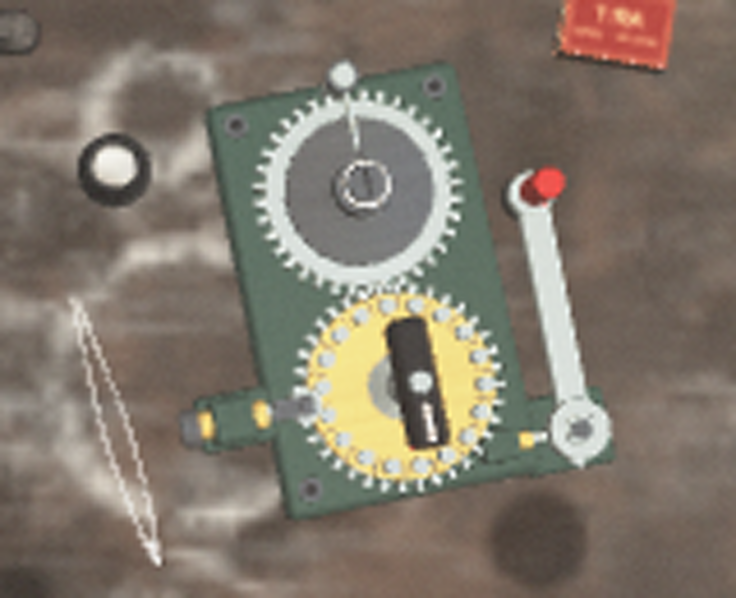

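View pics/c2.png

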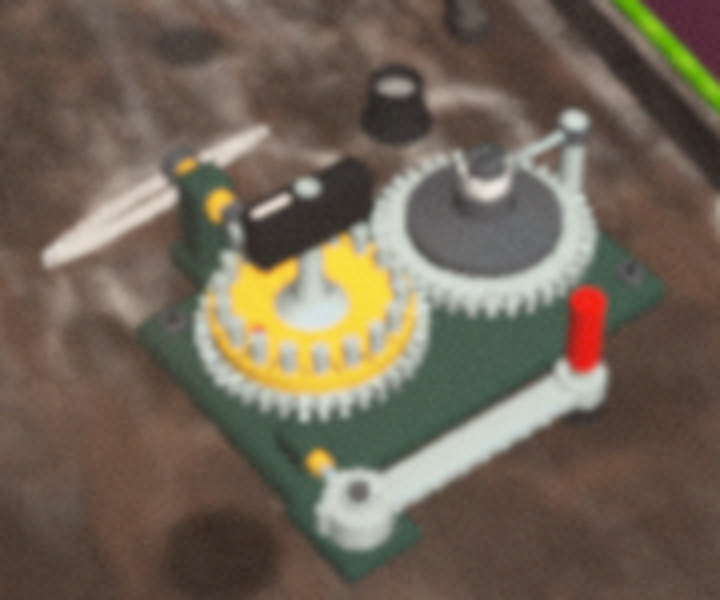

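The top crop shows the base corners at about (208,110), (455,65) and (292,518), the bar top from (405,320) to (430,447) with the white line on the near end, and the hinge at (581,430). The bar looks parallel to the base, which means joint 0.

Run:
```python
from h import *
C=lambda x,y:((x+.5)/4.6-.5+290,(y+.5)/4.6-.5+155)
S=lambda x,y:((x+.5)/4-.5+230,(y+.5)/4-.5+190)
P=lambda x,y,z:plane("top",C(x,y),z)
a,b,c=P(208,110,.014),P(455,65,.014),P(292,518,.014)
print("len",np.linalg.norm(a-c),np.linalg.norm(a-b),"yaw",np.degrees(np.arctan2(*(a-c)[1::-1])), np.degrees(np.arctan2(*(a-b)[1::-1]))-90)
print("mid",(b+c)/2)
k1,k2=P(405,320,.104),P(429,447,.104);print("bar",np.linalg.norm(k1-k2),np.degrees(np.arctan2(*(k1-k2)[1::-1])))
kc=tri(C(421,381),S(308,187));print("knob ctr",kc,P(421,381,.106))
h=tri(C(581,430),S(358,492));print("hinge",h)
# bar edges fit
t=cv2.imread("pics/top0.png")[215:260,365:400];m=t.max(2)<60
for x in blobs(m,30):print(x)
cn=max(cv2.findContours(m.astype(np.uint8),0,1)[0],key=cv2.contourArea)
print(cv2.minAreaRect(cn))
pt=tri((408.6,195),(376.1,271.6));print("post",pt, "post side-ax z46", plane("side",(376.1,271.8),.046))
print("post top", tri(C(549,183),S(590,294)))
yaw=np.radians(12)
for yd in (10,11,12,13):
  y=np.radians(yd);Rz=np.array([[np.cos(y),-np.sin(y)],[np.sin(y),np.cos(y)]])
  o=kc[0][:2]-Rz@[-.05,0];print(yd,"origin",o,"hinge",o+Rz@[-.085,-.078],"post",o+Rz@[.025,-.078],"ring",o+Rz@[.04,0])
print("ring", plane("top",C(363,184),.070), tri(C(363,184),S(487,160)))
```

```text
len 0.19184996092204024 0.11689170973600313 yaw 12.269395246004054 11.36954284729049
mid [ 0.60358704 -0.23024372  0.014     ]
bar 0.05376549547561977 10.95275120064943
knob ctr (array([ 0.55939384, -0.23962935,  0.10329179]), np.float64(0.0008853648923019528)) [ 0.55888892 -0.23910739  0.106     ]
hinge (array([ 0.5412275 , -0.3231954 ,  0.02473728]), np.float64(0.0014902385742446278))
((12.0, 28.0), (0.0, 0.0), 0.0)
post (array([ 0.64921771, -0.30364959,  0.04677954]), np.float64(0.0005578312029092088)) post side-ax z46 [ 0.64969796 -0.30346317  0.046     ]
post top (array([ 0.64958953, -0.30160596,  0.06331904]), np.float64(0.0030277545341020427))
10 origin [ 0.60863423 -0.23094695] hinge [ 0.53847013 -0.32252205] post [ 0.64679898 -0.30342075] ring [ 0.64802654 -0.22400102]
11 origin [ 0.6084752 -0.2300889] hinge [ 0.53991999 -0.32287459] post [ 0.64789898 -0.3018856 ] ring [ 0.64774029 -0.22245654]
12 origin [ 0.60830122 -0.22923377] hinge [ 0.54137579 -0.32320178] post [ 0.64897202 -0.30033149] ring [ 0.64742713 -0.2209173 ]
13 origin [ 0.60811235 -0.2283818 ] hinge [ 0.54283707 -0.32350351] post [ 0.65001778 -0.29875889] ring [ 0.64708715 -0.21938376]
ring [ 0.64556248 -0.21846899  0.07      ] (array([ 0.64730828, -0.21933745,  0.06731815]), np.float64(0.003018398528662433))
```

Yaw is about 11.7° with the joint at 0, knob (0.559,-0.2395), hinge (0.541,-0.323) and post (0.649,-0.302). I'll approach high first, turning so the fingers close along the leg.

Request:
play_rows(offset=[[1, -0.27, 0], [1, -0.27, 0], [1, -0.27, 0], [1, -0.27, 0], [1, -0.27, 0], [1, -0.27, 0], [1, -0.27, 0], [1, -0.27, 0], [1, -0.27, 0]], dr=[[0, 0, -0.68], [0, 0, -0.68], [0, 0, -0.68], [0, 0, -0.68], [0, 0, -0.68], [0, 0, -0.68], [0, 0, -0.68], [0, 0, -0.68], [0, 0, -0.68]], hand=[1, 1, 1, 1, 1, 1, 1, 1, 1])

```text
time_s: 0.85
tool_pos: [0.2715, -0.5419, 0.2309]
orientation: [-3.141, -0.001, 1.374]
force: [-1.2, 0.8, 0.1]
grip_width: 0.0852
finger_force: 0.0
```

Request:
play_rows(offset=[[1, 1, 0], [1, 1, 0], [1, 1, 0], [1, 1, 0]], dr=[[0, 0, 0], [0, 0, 0], [0, 0, 0], [0, 0, 0]], hand=[1, 1, 1, 1])

```text
time_s: 1.18
tool_pos: [0.3945, -0.4601, 0.2312]
orientation: [3.14, -0.002, 1.372]
force: [0.8, 1.2, -0.7]
grip_width: 0.0852
finger_force: 0.0
```

Request:
play_rows(offset=[[1, 1, 0], [1, 1, 0], [1, 1, 0], [1, 1, 0]], dr=[[0, 0, 0], [0, 0, 0], [0, 0, 0], [0, 0, 0]], hand=[1, 1, 1, 1])

```text
time_s: 1.52
tool_pos: [0.5124, -0.3818, 0.231]
orientation: [3.141, -0.002, 1.372]
force: [1.6, 0.3, 0.1]
grip_width: 0.0856
finger_force: 0.0
```

Request:
play_rows(offset=[[1, 1, 0], [1, 1, 0], [1, 1, 0], [1, 1, 0], [1, 1, 0]], dr=[[0, 0, -0.26], [0, 0, -0.26], [0, 0, -0.26], [0, 0, -0.26], [0, 0, -0.26]], hand=[0.8, 0.8, 0.8, 0.8, 0.8])

```text
time_s: 1.93
tool_pos: [0.6293, -0.3043, 0.2303]
orientation: [3.141, -0.003, 1.784]
force: [-0.5, -0.3, 0.9]
grip_width: 0.0683
finger_force: 0.0
```

Request:
play_rows(offset=[[-0.02, 0.2, 0.3], [-0.02, 0.2, 0.6], [-0.02, 0.2, 1], [-0.02, 0.2, 1]], dr=[[0, 0, 0], [0, 0, 0], [0, 0, 0], [0, 0, 0]], hand=[0.8, 0.8, 0.8, 0.8])

```text
time_s: 2.27
tool_pos: [0.6423, -0.306, 0.1233]
orientation: [-3.133, -0.006, 1.775]
force: [-2.4, -0.0, -1.5]
grip_width: 0.0679
finger_force: 0.0
```

Request:
play_rows(offset=[[0, 0, 0.25], [0, 0, 0.5], [0, 0, 0.75], [0, 0, 0.97], [0, 0, 0.97], [0, 0, 0.97]], dr=[[0, 0, 0], [0, 0, 0], [0, 0, 0], [0, 0, 0], [0, 0, 0], [0, 0, 0]], hand=[0.8, 0.8, 0.8, 0.8, 0.8, 0.8])

```text
time_s: 2.77
tool_pos: [0.6459, -0.3072, 0.0352]
orientation: [-3.141, -0.0, 1.775]
force: [-1.5, 0.8, 0.5]
grip_width: 0.0682
finger_force: 0.0
```

Request:
play_rows(offset=[[0, 0, 0], [0, 0, 0], [0, 0, 0], [0, 0, 0], [0, 0, 0], [0, 0, 0], [0, 0, 0], [0, 0, 0], [0, 0, 0], [0, 0, 0]], dr=[[0, 0, 0], [0, 0, 0], [0, 0, 0], [0, 0, 0], [0, 0, 0], [0, 0, 0], [0, 0, 0], [0, 0, 0], [0, 0, 0], [0, 0, 0]], hand=[0, 0, 0, 0, 0, 0, 0, 0, 0, 0], squeeze=30)

```text
time_s: 3.6
tool_pos: [0.6501, -0.3053, 0.0362]
orientation: [3.134, 0.001, 1.777]
force: [21.3, 4.1, -2.3]
grip_width: 0.013
finger_force: 32.5
```

```bash
cat >> h.py <<'E'
def rows(p0,yaw0,pts,yaws):
    x=np.array([np.cos(yaw0),np.sin(yaw0)]);y=np.array([np.sin(yaw0),-np.cos(yaw0)])
    off=[[round(float((p-p0)@x)*10,2),round(float((p-p0)@y)*10,2),0] for p in pts]
    print(off);print([[0,0,round(-(w-yaw0)/(np.pi/2),3)] for w in yaws])
E
python3 - <<'E'
from h import *
o=np.array([.5425,-.3232]);g=np.array([.6501,-.3053])-o
def at(d):
    a=-np.radians(d);return o+np.array([[np.cos(a),-np.sin(a)],[np.sin(a),np.cos(a)]])@g
D=np.arange(5,46,5)
rows(np.array([.6459,-.3072]),1.776,[at(d) for d in D],[1.776-np.radians(d) for d in D])
D2=np.arange(50,96,5)
rows(at(45),1.776-np.pi/4,[at(d) for d in D2],[1.776-np.radians(d) for d in D2])
print(at(45),at(90))
E
```

```text
[[-0.08, 0.04, 0], [-0.18, 0.02, 0], [-0.27, -0.0, 0], [-0.36, -0.04, 0], [-0.45, -0.08, 0], [-0.53, -0.12, 0], [-0.61, -0.18, 0], [-0.68, -0.24, 0], [-0.75, -0.31, 0]]
[[0, 0, np.float64(0.056)], [0, 0, np.float64(0.111)], [0, 0, np.float64(0.167)], [0, 0, np.float64(0.222)], [0, 0, np.float64(0.278)], [0, 0, np.float64(0.333)], [0, 0, np.float64(0.389)], [0, 0, np.float64(0.444)], [0, 0, np.float64(0.5)]]
[[-0.09, -0.01, 0], [-0.19, -0.02, 0], [-0.28, -0.05, 0], [-0.37, -0.08, 0], [-0.46, -0.12, 0], [-0.54, -0.17, 0], [-0.62, -0.22, 0], [-0.69, -0.28, 0], [-0.76, -0.35, 0], [-0.82, -0.42, 0]]
[[0, 0, np.float64(0.056)], [0, 0, np.float64(0.111)], [0, 0, np.float64(0.167)], [0, 0, np.float64(0.222)], [0, 0, np.float64(0.278)], [0, 0, np.float64(0.333)], [0, 0, np.float64(0.389)], [0, 0, np.float64(0.444)], [0, 0, np.float64(0.5)], [0, 0, np.float64(0.556)]]
[ 0.6312419  -0.38662748] [ 0.5604 -0.4308]
```

Request:
play_rows(offset=[[-0.08, 0.04, 0], [-0.18, 0.02, 0], [-0.27, 0, 0], [-0.36, -0.04, 0], [-0.45, -0.08, 0], [-0.53, -0.12, 0], [-0.61, -0.18, 0], [-0.68, -0.24, 0], [-0.75, -0.31, 0], [-0.75, -0.31, 0]], dr=[[0, 0, 0.056], [0, 0, 0.111], [0, 0, 0.167], [0, 0, 0.222], [0, 0, 0.278], [0, 0, 0.333], [0, 0, 0.389], [0, 0, 0.444], [0, 0, 0.5], [0, 0, 0.5]], hand=[0, 0, 0, 0, 0, 0, 0, 0, 0, 0])

```text
time_s: 4.43
tool_pos: [0.6306, -0.3894, 0.0359]
orientation: [3.139, 0.001, 0.982]
force: [0.7, -2.1, 8.7]
grip_width: 0.0132
finger_force: 33.3
```

Request:
play_rows(offset=[[-0.09, -0.01, 0], [-0.19, -0.02, 0], [-0.28, -0.05, 0], [-0.37, -0.08, 0], [-0.46, -0.12, 0], [-0.54, -0.17, 0], [-0.62, -0.22, 0], [-0.69, -0.28, 0], [-0.76, -0.35, 0], [-0.8, -0.39, 0], [-0.8, -0.39, 0], [-0.8, -0.39, 0]], dr=[[0, 0, 0.056], [0, 0, 0.111], [0, 0, 0.167], [0, 0, 0.222], [0, 0, 0.278], [0, 0, 0.333], [0, 0, 0.389], [0, 0, 0.444], [0, 0, 0.5], [0, 0, 0.53], [0, 0, 0.53], [0, 0, 0.53]], hand=[0, 0, 0, 0, 0, 0, 0, 0, 0, 0, 0, 0])

```text
time_s: 5.43
tool_pos: [0.5579, -0.4327, 0.0362]
orientation: [3.138, -0.006, 0.158]
force: [16.7, -6.0, -2.7]
grip_width: 0.0129
finger_force: 32.1
```

Run:
```python
from h import *
for n in("top","side"): cv2.imwrite(f"pics/{n}1.png",camera(n)[:,:,::-1])
t=cv2.imread("pics/side1.png")[190:350,220:420]
cv2.imwrite("pics/c3.png",cv2.resize(t,None,fx=3.5,fy=3.5))
```

```text
(no output)
```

View pics/c3.png

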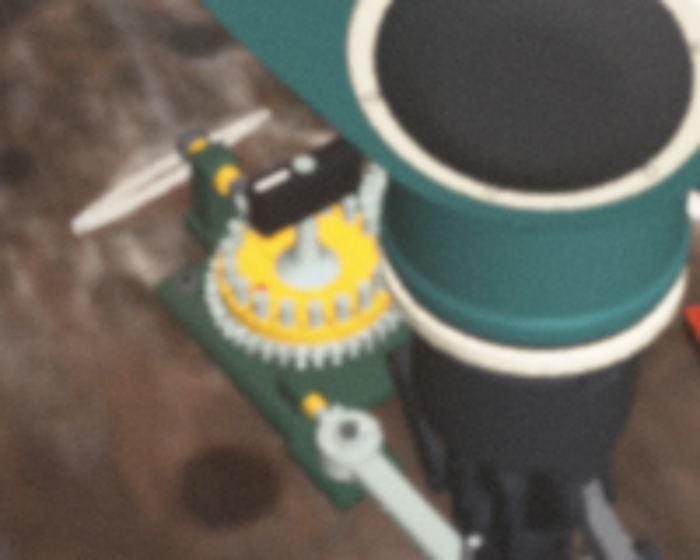

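The side crop shows the leg swung out with the hand on the post, the knob unmoved, and +16 N pushing back at the end stop. I'll release and lift, then check the leg.

Request:
play_rows(offset=[[0, 0, 0], [0, 0, 0], [0, 0, 0], [0, 0, 0], [0, 0, -0.3], [0, 0, -0.7], [0, 0, -1], [0, 0, -1]], dr=[[0, 0, 0], [0, 0, 0], [0, 0, 0], [0, 0, 0], [0, 0, 0], [0, 0, 0], [0, 0, 0], [0, 0, 0]], hand=[0.7, 0.7, 0.7, 0.7, 0.7, 0.7, 0.7, 0.7])

```text
time_s: 6.2
tool_pos: [0.5566, -0.4339, 0.1413]
orientation: [3.136, -0.006, 0.157]
force: [0.4, -0.3, -0.3]
grip_width: 0.0599
finger_force: 0.0
```

Request:
play_rows(offset=[[0, 0, -0.4], [0, 0, -0.8], [0.17, -0.4, -0.8], [0.17, -0.8, -0.8], [0.17, -0.95, -0.8], [0.17, -0.95, -0.8]], dr=[[0, 0, -0.03], [0, 0, -0.03], [0, 0, -0.03], [0, 0, -0.03], [0, 0, -0.03], [0, 0, -0.03]], hand=[0.7, 0.7, 0.7, 0.7, 0.7, 0.7])

```text
time_s: 6.7
tool_pos: [0.5571, -0.3309, 0.2148]
orientation: [-3.14, -0.001, 0.209]
force: [-0.8, -0.6, 1.3]
grip_width: 0.0598
finger_force: 0.0
```

Run:
```python
from h import *
for n in("top","side"): cv2.imwrite(f"pics/{n}2.png",camera(n)[:,:,::-1])
a=cv2.imread("pics/top2.png")[130:320,240:520];b=cv2.imread("pics/side2.png")[170:360,220:500]
cv2.imwrite("pics/c4.png",cv2.resize(np.vstack([a,b]),None,fx=1.57,fy=1.57))
c=cv2.imread("pics/side2.png");h=cv2.cvtColor(c,cv2.COLOR_BGR2HSV);H,S,V=[h[...,i].astype(int) for i in range(3)]
for x in blobs(((H<8)|(H>172))&(S>150)&(V>90),40): print(x[0],x[1],x[2],plane("side",x[1],.046))
for d in (75,80,85,90):
  a=np.radians(11.7-d); print(d,.542+.11*np.cos(a),-.3232+.11*np.sin(a))
```

```text
504 [430.8 286.8] [416 274  33  27] [ 0.70943684 -0.36552419  0.046     ]
228 [369.3 354.9] [364 344  12  24] [ 0.56633752 -0.43134524  0.046     ]
142 [349. 394.] [343 387  15  13] [ 0.5159558  -0.47014388  0.046     ]
75 0.5914250898477487 -0.4214708527160621
80 0.5826721433001213 -0.42540458286874616
85 0.5736096571834683 -0.4285604744329846
90 0.5643066024892164 -0.43091450916839424
```

View pics/c4.png

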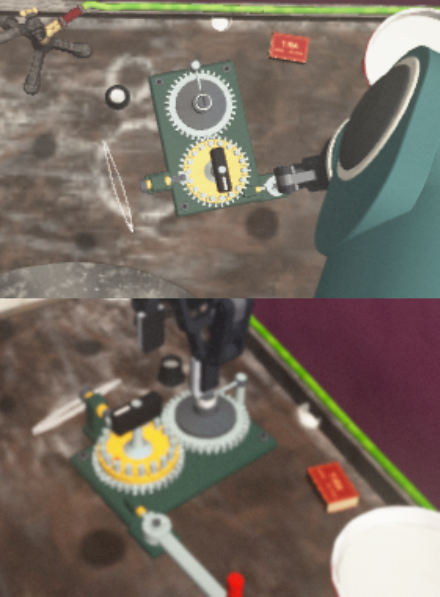

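The views show the leg right out, with the post at (0.566,-0.431), matching 90° at the end stop. The knob and the loose items are undisturbed. Next I'll grip the bar.

Request:
play_rows(offset=[[0.2, -0.35, 0], [0.2, -0.7, 0], [0.2, -0.89, 0], [0.2, -0.89, 0.3], [0.2, -0.89, 0.6], [0.2, -0.89, 0.6]], dr=[[0, 0, 0], [0, 0, 0], [0, 0, 0], [0, 0, 0], [0, 0, 0], [0, 0, 0]], hand=[0.6, 0.6, 0.6, 0.6, 0.6, 0.6])

```text
time_s: 7.3
tool_pos: [0.5554, -0.2443, 0.1493]
orientation: [-3.138, 0.006, 0.204]
force: [-0.1, -1.4, -1.8]
grip_width: 0.051
finger_force: 0.0
```

Request:
play_rows(offset=[[0, 0, 0.25], [0, 0, 0.5], [0, 0, 0.7], [0, 0, 0.83], [0, 0, 0.83], [0, 0, 0.83], [0, 0, 0.83]], dr=[[0, 0, 0], [0, 0, 0], [0, 0, 0], [0, 0, 0], [0, 0, 0], [0, 0, 0], [0, 0, 0]], hand=[0.6, 0.6, 0.6, 0.6, 0.6, 0.6, 0.6])

```text
time_s: 7.88
tool_pos: [0.5587, -0.2451, 0.0728]
orientation: [3.141, -0.001, 0.204]
force: [0.7, 0.5, 0.5]
grip_width: 0.0511
finger_force: 0.0
```

Request:
play_rows(offset=[[0.01, -0.055, 0], [0.01, -0.055, 0], [0.01, -0.055, 0]], dr=[[0, 0, 0], [0, 0, 0], [0, 0, 0]], hand=[0.6, 0.6, 0.6])

```text
time_s: 8.13
tool_pos: [0.5582, -0.2384, 0.0721]
orientation: [3.141, -0.001, 0.205]
force: [-0.2, -0.8, 0.3]
grip_width: 0.0515
finger_force: 0.0
```

Request:
play_rows(offset=[[0, 0, 0], [0, 0, 0], [0, 0, 0], [0, 0, 0], [0, 0, 0], [0, 0, 0], [0, 0, 0], [0, 0, 0]], dr=[[0, 0, 0], [0, 0, 0], [0, 0, 0], [0, 0, 0], [0, 0, 0], [0, 0, 0], [0, 0, 0], [0, 0, 0]], hand=[0, 0, 0, 0, 0, 0, 0, 0], squeeze=60)

```text
time_s: 8.8
tool_pos: [0.558, -0.2405, 0.0717]
orientation: [3.14, -0.001, 0.203]
force: [1.9, -8.3, 2.1]
grip_width: 0.0154
finger_force: 60.8
```

```bash
python3 -c "
from plant import readout;o=readout.get_obs();print(o['tool_pos'],o['orientation'],o['force'],o['wrist_torque'])"
```

```text
[ 0.558045   -0.2404743   0.07173478] [ 3.13958716e+00 -8.18906768e-04  2.03381626e-01] [ 1.89392481 -8.32386573  2.12095044] [-1.28056485 -0.30315828  0.11692805]
```

Request:
play_rows(offset=[[0, 0.02, 0], [0, 0.02, 0], [0, 0.02, 0], [0, 0.02, 0], [0, 0.02, 0], [0, 0.02, 0], [0, 0.02, 0], [0, 0.02, 0], [0, 0.02, 0], [0, 0.02, 0]], dr=[[0, 0, 0.03], [0, 0, 0.06], [0, 0, 0.09], [0, 0, 0.12], [0, 0, 0.15], [0, 0, 0.18], [0, 0, 0.2], [0, 0, 0.222], [0, 0, 0.222], [0, 0, 0.222]], hand=[0, 0, 0, 0, 0, 0, 0, 0, 0, 0])

```text
time_s: 9.63
tool_pos: [0.5581, -0.2402, 0.0717]
orientation: [-3.141, 0.0, -0.144]
force: [-5.4, 4.2, 9.3]
grip_width: 0.0153
finger_force: 62.2
```

```bash
python3 -c "
from plant import readout;o=readout.get_obs();print(o['tool_pos'],o['orientation'],o['force'],o['wrist_torque'])"
```

```text
[ 0.55814153 -0.24021551  0.07171272] [-3.14092976e+00  4.14615702e-04 -1.44007557e-01] [-5.36738215  4.18313581  9.31997338] [1.24009404 0.86367867 0.09500957]
```

Request:
play_rows(offset=[[0, 0, 0], [0, 0, 0], [0, 0, 0], [0, 0, 0], [0, 0, 0], [0, 0, 0], [0, 0, 0], [0, 0, 0], [0, 0, 0], [0, 0, 0]], dr=[[0, 0, 0.03], [0, 0, 0.06], [0, 0, 0.09], [0, 0, 0.12], [0, 0, 0.15], [0, 0, 0.18], [0, 0, 0.2], [0, 0, 0.222], [0, 0, 0.222], [0, 0, 0.222]], hand=[0, 0, 0, 0, 0, 0, 0, 0, 0, 0])

```text
time_s: 10.47
tool_pos: [0.5583, -0.2398, 0.0717]
orientation: [-3.141, 0.001, -0.492]
force: [-3.6, 7.0, 10.3]
grip_width: 0.0152
finger_force: 62.2
```

Request:
play_rows(offset=[[0, 0, 0], [0, 0, 0], [0, 0, 0], [0, 0, 0], [0, 0, 0], [0, 0, 0], [0, 0, 0], [0, 0, 0], [0, 0, 0], [0, 0, 0], [0, 0, 0], [0, 0, 0]], dr=[[0, 0, 0.03], [0, 0, 0.06], [0, 0, 0.09], [0, 0, 0.12], [0, 0, 0.15], [0, 0, 0.17], [0, 0, 0.19], [0, 0, 0.2], [0, 0, 0.21], [0, 0, 0.216], [0, 0, 0.216], [0, 0, 0.216]], hand=[0, 0, 0, 0, 0, 0, 0, 0, 0, 0, 0, 0])

```text
time_s: 11.47
tool_pos: [0.5587, -0.2394, 0.0717]
orientation: [-3.14, 0.001, -0.831]
force: [-1.6, 8.0, 9.2]
grip_width: 0.0149
finger_force: 62.1
```

Run:
```python
from h import *
o=readout.get_obs();print(o['tool_pos'],o['orientation'],o['force'],o['wrist_torque'])
for n in("top","side"): cv2.imwrite(f"pics/{n}3.png",camera(n)[:,:,::-1])
a=cv2.imread("pics/top3.png")[180:280,300:480];b=cv2.imread("pics/side3.png")[210:310,240:420]
cv2.imwrite("pics/c5.png",cv2.resize(np.vstack([a,b]),None,fx=3,fy=3,interpolation=cv2.INTER_CUBIC))
```

```text
[ 0.55865436 -0.23940148  0.07172732] [-3.14023345e+00  9.30083015e-04 -8.31233829e-01] [-1.63639886  7.9995513   9.17916733] [ 1.88230306  0.27476496 -0.01563274]
```

View pics/c5.png

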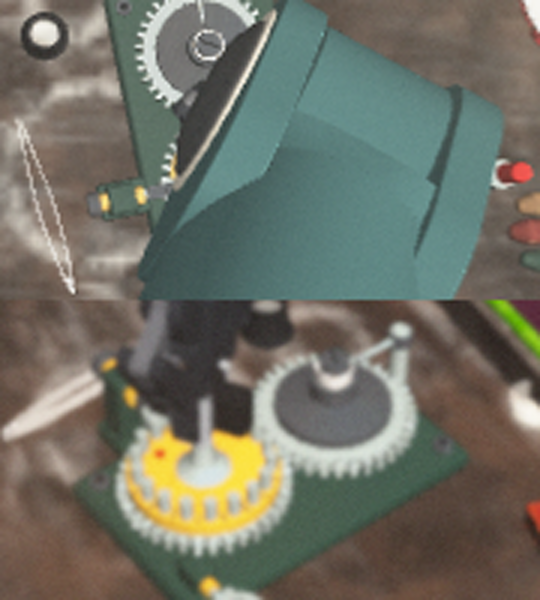

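Request:
play_rows(offset=[[0, 0, 0], [0, 0, 0], [0, 0, 0]], dr=[[0, 0, 0.003], [0, 0, 0.007], [0, 0, 0.007]], hand=[0, 0, 0])

```text
time_s: 11.82
tool_pos: [0.5586, -0.2394, 0.0717]
orientation: [-3.14, 0.001, -0.842]
force: [-3.2, 8.2, 9.3]
grip_width: 0.0151
finger_force: 62.1
```

Run:
```python
from h import *
o=readout.get_obs();print(o['tool_pos'],o['orientation'],o['force'],o['wrist_torque'],o['grip_width'])
cv2.imwrite("pics/side4.png",camera("side")[:,:,::-1])
for f in("side0","side2","side4"):
    c=cv2.imread(f"pics/{f}.png")[240:300,270:345].astype(float)
    r=c[...,2]-c[...,1]-.1*c[...,0]; w=np.clip(r-85,0,None)
    for z in(.04,.046):
        b=blobs(w>0,2)
        for x in b:
            p=plane("side",x[1]+[270,240],z)[:2]-[.559,-.2398]; print(f,z,x[0],x[1]+[270,240],np.linalg.norm(p),np.degrees(np.arctan2(p[1],p[0])))
```

```text
[ 0.55862369 -0.23940042  0.07171751] [-3.14023577e+00  1.03222256e-03 -8.42477167e-01] [-3.17043316  8.17258736  9.3270158 ] [1.88226177 0.29756883 0.09939909] 0.015113684300464747
side4 0.04 5 [292.8 260.6] 0.02615457954964766 129.93988123725777
side4 0.046 5 [292.8 260.6] 0.023711915135845373 142.48002110181923
```

Run:
```python
from h import *
for z in(.044,.048,.052):
    a=[]
    for uv in((294.0,271.7),(292.8,260.6)):
        p=plane("side",uv,z)[:2]-[.559,-.2398]; a.append((np.linalg.norm(p).round(4),np.degrees(np.arctan2(p[1],p[0])).round(1)))
    print(z,a,a[0][1]-a[1][1])
```

```text
0.044 [(np.float64(0.0267), np.float64(-164.2)), (np.float64(0.0244), np.float64(138.0))] -302.2
0.048 [(np.float64(0.0291), np.float64(-158.1)), (np.float64(0.0232), np.float64(147.2))] -305.29999999999995
0.052 [(np.float64(0.0317), np.float64(-153.0)), (np.float64(0.0226), np.float64(157.0))] -310.0
```

```bash
python3 -c "
from plant import ticket;print(ticket.close_job())"
```

```text
the job is handed in; nothing more can be done
None
```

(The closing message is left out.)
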